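# Hang the screwdriver on the spring-retracted hook

## Robot

A 6-joint arm with a two-finger parallel gripper is mounted at the origin on the work surface. World frame = base frame: x ahead of the robot, y to its left, z up, the work surface at z = 0. Lengths are in m, angles in rad, forces in N, time in s.
With the tool pointing down it reaches from about 0.35 to 0.775 m from the base axis. Payload 5.5 kg.
Tool frame: the origin (TCP) lies at the very end of the fingers, on their centre line; the grasp point (between the pads) lies 19 mm behind it; z points along the fingers, x is the direction in which the jaws open and shut, and the axes are right-handed (so a half turn about z gives the same grasp; the last joint's range is limited). The gripper opens to 85 mm and grips with 20 to 120 N. Pads are 22 mm wide; open, the fingers measure 114 mm over their backs; the gripper's body (76 mm by 85 mm) begins 54 mm behind the grasp point. The pads swing forward as they close: fully open they stand 13 mm farther back than shut.
Start: joints at [1.172, 0.313, 0.046, 1.304, 0, 1.431], TCP at [0.147, 0.556, 0.231] pointing down, gripper open.
Joint ranges: [-2.76, 2.76], [-0.86, 1.69], [-1.03, 1.26], [-2.2, 2.34], [-1.47, 1.5], [-3.14, 3.14]. Speed limits (rad/s): [2.57, 2.57, 3.14, 3.14, 3.14, 3.14].

## Interface

Orientations are given as a unit quaternion [w, x, y, z].
In Python, from workcell import env gives the robot as it stands.
- The arm moves only by the shell command python3 -m inch 'ROWS' [FORCE]. ROWS is JSON, a list of rows, each a list of 7 numbers: the turn, a rotation vector about the tool's x, y, z each as a share of 8 degrees, from -1 to 1, then the shift along the tool's x, y, z each as a share of 0.05 m, from -1 to 1, then the closure, from 0 (fully open) to 1 (shut). A call has 1 to 12 rows; each row shifts and turns the commanded pose from where the row before left it, along the tool's axes as they then stand; what a row does not reach is not made up. A row lasts 1/10 s, in which the tool goes at most 50 mm and 8.59 degrees, less where a joint would pass 70% of its speed; a pose out of reach is approached as far as the arm can. A call with a number of a shift or a turn outside -1 to 1 is refused whole. A call with a gripper value outside its range is refused whole. The fingers move at their own pace and stop on an object; FORCE is the grip in N (left out, the last holds). Time passes only in rows, so rows that do not move let the fingers close. It gives the time, the measured TCP pose, the force and the opening at its end, in the units of the state.
- env.get_state(): the state, without advancing time (a new reading comes with each control period).
- env.read_camera(name): name is "scene" or "top"; returns the picture (384x512x3 uint8, red, green, blue); there is no depth.
- env.calibration(name): a dict with "fx", "fy", "cx", "cy" (pixels), "rvec" (rotation vector, rad) and "tvec" (3), from world to camera coordinates, as OpenCV has them. Camera axes: x right, y down, z forward; pixel columns grow to the right and rows downward; lengths in m; the calibration is good to about 2 mm. A picture is of the moment at which its call begins. calibration takes no time and is no camera call.
- env.hand_in(): hands the job in, once; it reports no verdict.
The state is a dict: "clock": time; "joint_pos": joint angles; "qvel": joint speeds; "tau": joint torques, N m; "tcp_pos": TCP position; "orientation": TCP orientation; "wrist_force": force on the tool from outside, world axes, zero at the start; "ft_torque": the same for the moment, N m; "finger_gap": finger opening in m.
Only numpy, scipy, OpenCV 4.12 (cv2) and the standard library are available. Lean on these libraries where they do the work, as an engineer would, in place of code of your own. Each camera call takes 0.05 s, during which the arm holds its last target.

## Task

Take the handle of the sprung hook that rolls on the rail over the bench and pull the hook down to the power screwdriver standing in its stand. Slide the hook on so that the screwdriver's bail pushes past the spring gate, feeling your way without forcing it, and let the spring draw the hook gently all the way up, never letting it snap up, so that the screwdriver hangs quietly from it by the bail, clear of its stand. Let go and leave everything else as it was.

Things in the scene. Friction and masses are not known exactly. Their poses are not given: they have to be found in the camera images.
- gantry: Overhead rail on two uprights, fixed to the bench: orange beam 1160 mm long, underside 808 mm over the bench, uprights 1100 mm apart. Origin on the bench top under the rail's middle; y runs along the rail, x away from the robot at yaw 0, z up. A trolley on it carries an upright grey tube (radius 18 mm, collar radius 22 mm, lower end 440 mm over the bench) in which a steel rod slides without turning.
- trolley (a joint): Where the trolley stands along the rail: the gantry-frame y (m) of the rod's axis (its gantry-frame x is 0); range -0.22 to 0.22. It rolls against about 1 N.
- column (a joint): How far the rod with its handle and hook is pulled down (m): 0 fully up against its stop, 0.13 at most. A spring pulls it up with about 9.5 N when fully up and 13 N when 90 mm down (its own weight already taken off); let go, empty or with the screwdriver on, it goes up to the stop.
- grip (a point): Middle of the pull handle's upright round rubber grip, 24 mm in diameter and 44 mm high, standing on a hand-guard disc (52 mm wide, top face 22 mm below this point) that takes the pull. A bent arm joins it to the rod, whose axis is 115 mm away along the gantry's +x. This point is 345 mm over the bench when fully up.
- hook: Steel snap hook of 8 mm round section under the rod's end, fixed to it. Origin on the rod's axis, level with the middle of the grip; axes as the gantry's. It lies in its y-z plane with its mouth to +y, so it is slid onto a bar in +y. Lowest point 81 mm below the origin; foremost at y = 24 mm; inside, its back is at y = -12 mm.
- bowl (a point): The hook's bowl: the lowest point of its inner edge, 73 mm below the hook's origin and at y = 3 mm; axes as the gantry's. When the hook rises with the bar inside the nose, the bar sinks into the bowl (its centre 3 mm above this point) and the gate shuts over it.
- stand: Black block 150 x 90 x 52 mm high fixed to the bench under the rail. Origin on the bench under the bore that holds the power screwdriver; the block reaches from x = -75 to 75 mm about a point 30 mm from there in +x. The bore is 35.5 mm wide and 30 mm deep: the screwdriver rocks in it, its top by some 10 mm.
- driver: Power screwdriver, in-line, grey, 41 mm in diameter, 158 mm long without its bail, about 0.5 to 0.65 kg, standing point down in the stand. Origin at the bit's tip on its axis, z up along it, x along the bail's pivots; the tip is 4 mm over the bench when it stands. Before its bail lies in the hook's bowl, the hook must not push on it with more than 15 N.
- pivot (a point): Middle of the bail's pivots, 150 mm above the bit's tip; the end cap reaches 8 mm above it. The bail is a 6 mm steel wire hoop: a level bar along x, 41 mm free between its legs, its centre 52 mm from the pivots. It turns stiffly and was left leaning up to 0.45 rad to +y or -y, its bar up to 23 mm aside of the axis and 47 to 52 mm above this point: not measured, see or feel it.
- nutdriver: Hand screwdriver with a black handle, 126 mm long, no bail, standing in the stand's second bore 68 mm farther from the robot. Leave it.
- screw_tray: Blue tray 130 x 100 x 35 mm, origin under its centre. Leave it.
- bearing: Steel ring 62 mm wide, 18 mm high, origin under its centre. Leave it.
- bracket: Steel bracket 160 x 50 mm, 63 mm high at one end, origin under its centre. Leave it.
- sensor: Round sensor 96 mm wide, 70 mm high, origin under its centre. Leave it.
- spray: Spray can 54 mm wide, 150 mm high, origin under its centre. Leave it.
- mouth (a point): Middle of the hook's mouth, at y = 18 mm, 46 mm below the hook's origin: open from 30 mm below the origin to the nose's tip 56 mm below it (tip at y = 15 to 24 mm), shut by a sprung gate hinged at the top that 1 to 3 N push inwards. The bail's bar should enter at this height. It is past the nose from y = 12 mm inwards; at about y = 2 mm the gate lies on the hook's back: a firm stop.

How it is judged:
On the way, in this order (a step that is already met when the one before it is completed fails the run):
1. the hook has been pulled down to the screwdriver standing in its stand (value of joint column above 0.06 m and height (world z) of driver below 0.02 m), for 0.2 s.
2. the bail has passed the gate and lies in the hook's bowl, bearing load, the hook still pulled down (value of joint column above 0.015 m and z of pivot in the frame of bowl between -0.054 and -0.037 m and horizontal distance between pivot and bowl below 0.045 m and contact force between hook and driver above 2 N), for 0.2 s.
At the end, for the whole second after the job is handed in: The hook is fully up (within 6 mm of its stop); the screwdriver hangs by its bail in the hook's bowl (pivots 37 to 54 mm below the bowl, within 40 mm sideways), its bit clear above the stand, within 0.55 rad of upright, with no more than a slight sway (under 0.2 m/s) (value of joint column below 0.006 m and height (world z) of driver above 0.062 m and z of pivot in the frame of bowl between -0.054 and -0.037 m and horizontal distance between pivot and bowl below 0.04 m and angle between driver's own z axis and vertical below 0.55 rad and contact force between hook and driver above 1.5 N and linear speed of driver below 0.2 m/s); the robot touches nothing.
It fails at once if the hook or its gate pushes on the screwdriver with more than 15 N before the bail lies in the bowl (contact force between hook and driver above 15 N and z of pivot in the frame of bowl above -0.037 m).
It fails at once if the hook snaps up, faster than 0.4 m/s (velocity of joint column below -0.4 m/s).
It fails at once if another thing on the bench is displaced by more than 30 mm (distance of any of screw_tray, bearing, bracket, sensor, spray, nutdriver from where it was at the start of the episode above 0.03 m).
It also fails if it takes over 64 s, if anything falls off the work surface, if the arm or the gripper's body presses on something with over 40 N, if the wrist force passes 120 N, or if a joint passes its speed limit or range.

## Working session

There is one attempt and no reset: what is moved stays moved. The work goes in short steps, Python scripts to look and compute and a shell command to move; the robot and the scene stay as the last step left them, time stands still between calls to the robot, and variables do not carry over. Pictures are saved under pics/ and viewed, and the job is handed in when it is done.

```bash
ls; mkdir -p pics
python3 - <<'E'
from workcell import env
import cv2
s=env.get_state(); print({k:s[k] for k in s})
for n in ("scene","top"):
    im=env.read_camera(n); cv2.imwrite(f"pics/{n}0.png",im[:,:,::-1]); print(n,env.calibration(n))
E
```

```text
pics
{'clock': 0.0, 'joint_pos': array([ 1.17241781e+00,  3.14009595e-01,  4.49399055e-02,  1.30356644e+00,
       -1.97020690e-05,  1.43124263e+00]), 'qvel': array([ 0.00091465, -0.00053099, -0.00019333,  0.00088035,  0.00118761,
       -0.00112679]), 'tau': array([-9.73244059e-04, -4.80634725e+01,  2.98527986e+01,  1.94771856e-02,
       -9.81827611e-05, -1.55390291e-05]), 'tcp_pos': array([0.14695524, 0.55536973, 0.23038764]), 'orientation': array([ 4.62796726e-04,  7.92446721e-01,  6.09940446e-01, -7.95071148e-04]), 'wrist_force': array([ 0.33365366, -0.09558444,  0.99857998]), 'ft_torque': array([-0.00124649,  0.02330127,  0.00648976]), 'finger_gap': 0.08504914263438088}
scene {'fx': 475.67155788977936, 'fy': 475.67155788977936, 'cx': 260.4811098388727, 'cy': 187.04352115285616, 'rvec': array([ 2.01099164,  1.12005287, -0.52003711]), 'tvec': array([-0.33224213, -0.13269381,  1.60579783])}
top {'fx': 362.9934842421599, 'fy': 362.9934842421599, 'cx': 254.05374389167238, 'cy': 195.97077913139358, 'rvec': array([ 2.16358295, -2.03898234,  0.23622314]), 'tvec': array([0.01252204, 0.62918719, 1.04470451])}
```

View pics/scene0.png

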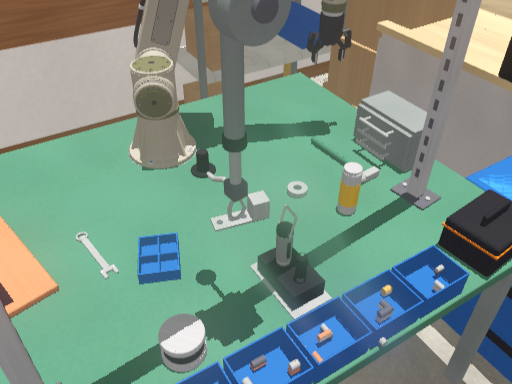

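View pics/top0.png

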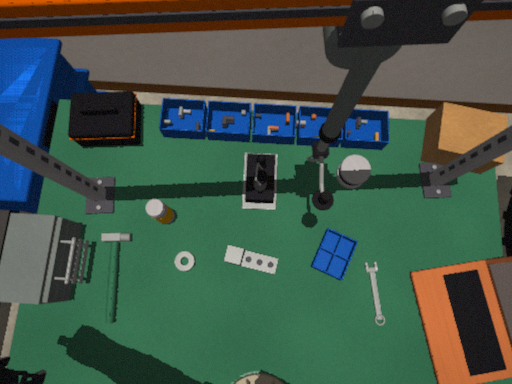

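```bash
cat > h.py <<'E'
import numpy as np, cv2
from workcell import env
def cal(n):
    c=env.calibration(n); K=np.array([[c['fx'],0,c['cx']],[0,c['fy'],c['cy']],[0,0,1.]])
    return K,np.array(c['rvec']),np.array(c['tvec'])
def ray(n,uv):
    K,r,t=cal(n); R=cv2.Rodrigues(r)[0]; d=R.T@np.linalg.inv(K)@np.array([uv[0],uv[1],1.]); return -R.T@t,d/np.linalg.norm(d)
def onz(n,uv,z):
    o,d=ray(n,uv); return o+d*(z-o[2])/d[2]
def onx(n,uv,x):
    o,d=ray(n,uv); return o+d*(x-o[0])/d[0]
def tri(uvs,uvt):
    o1,d1=ray('scene',uvs);o2,d2=ray('top',uvt)
    A=np.stack([d1,-d2],1); s=np.linalg.lstsq(A,o2-o1,rcond=None)[0]
    p,q=o1+s[0]*d1,o2+s[1]*d2; return (p+q)/2,np.linalg.norm(p-q)
def proj(n,p):
    K,r,t=cal(n); return cv2.projectPoints(np.array(p,float).reshape(-1,1,3),r,t,K,None)[0][:,0]
def snap(n,name,box=None,k=1):
    im=env.read_camera(n)[:,:,::-1].copy()
    cv2.imwrite(f"pics/{name}_full.png",im)
    if box: 
        x0,y0,x1,y1=box; im=cv2.resize(im[y0:y1,x0:x1],None,fx=k,fy=k,interpolation=cv2.INTER_CUBIC)
    cv2.imwrite(f"pics/{name}.png",im)
E
python3 - <<'E'
from h import *
for n in('scene','top'): print(n,ray(n,(256,192)))
a=cv2.imread('pics/scene0.png')[130:310,180:330]; cv2.imwrite('pics/s0c.png',cv2.resize(a,None,fx=4,fy=3.3,interpolation=2) if 0 else cv2.resize(a,None,fx=3.3,fy=3.3,interpolation=2))
a=cv2.imread('pics/top0.png')[110:220,230:380]; cv2.imwrite('pics/t0c.png',cv2.resize(a,None,fx=5,fy=5,interpolation=2))
E
```

```text
scene (array([ 1.30034119, -0.43862169,  0.90736043]), array([-0.65478669,  0.41012154, -0.6348659 ]))
top (array([0.3789861 , 0.04149287, 1.15848553]), array([ 0.23355959,  0.0027115 , -0.97233871]))
```

View pics/s0c.png

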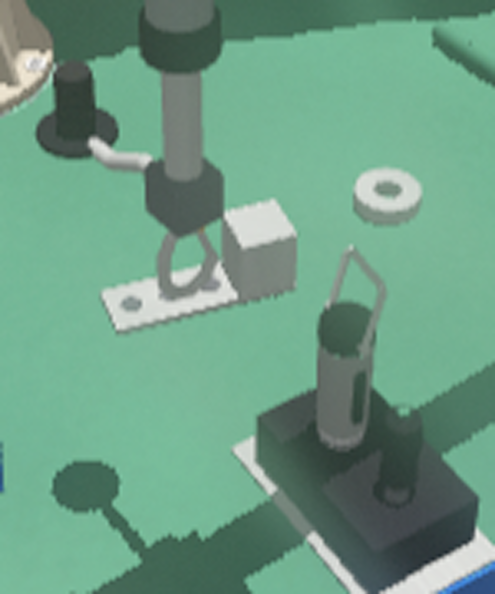

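View pics/t0c.png

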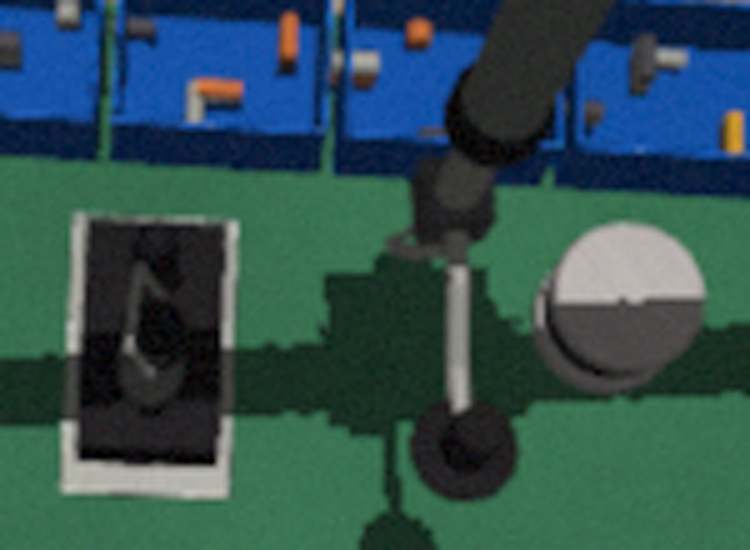

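Run:
```python
from h import *
S=lambda x,y:(180+x/3.3,130+y/3.3); T=lambda x,y:(230+x/5,110+y/5)
print('griptop',tri(S(73,68),T(473,437)))
print('disc',tri(S(77,133),T(464,450)))
g=tri(S(73,68),T(473,437))[0]
print('driver cap scene@z.162',onz('scene',S(346,320),.162), 'top',onz('top',T(152,372),.162))
print('bar mid scene @.205',onz('scene',S(367.5,269),.205))
print('corners',onz('scene',S(351,248),.205),onz('scene',S(384,290),.205))
for z in (.19,.2,.205): print(z,onz('top',T(137,265),z),onz('top',T(165,295),z))
print('uprights',onz('top',(100,195),.0),onz('top',(436,180),0))
print('block top corners', [onz('top',T(*p),.052) for p in ((82,222),(227,222),(217,460),(80,457))])
print('collar scene', onz('scene',S(180,50),.44),onz('top',T(495,130),.44))
```

```text
griptop (array([ 0.56779387, -0.11041646,  0.36095694]), np.float64(0.002119855912152987))
disc (array([ 0.57230124, -0.11411154,  0.31561124]), np.float64(0.003930787073855613))
driver cap scene@z.162 [0.67165621 0.03318744 0.162     ] top [0.64122897 0.03308398 0.162     ]
bar mid scene @.205 [0.67454851 0.04634688 0.205     ]
corners [0.65105812 0.04907063 0.205     ] [0.69732439 0.04370597 0.205     ]
0.19 [0.69506658 0.04507207 0.19      ] [0.67853742 0.02851687 0.19      ]
0.2 [0.69180292 0.04503511 0.2       ] [0.67544443 0.02865085 0.2       ]
0.205 [0.69017109 0.04501663 0.205     ] [0.67389794 0.02871784 0.205     ]
uprights [ 6.16620859e-01  5.52982298e-01 -2.22044605e-16] [ 0.73393335 -0.54892462  0.        ]
block top corners [array([0.76684317, 0.08246921, 0.052     ]), array([ 0.77248956, -0.01049469,  0.052     ]), array([ 0.61603121, -0.01138326,  0.052     ]), array([0.61283173, 0.07395231, 0.052     ])]
collar scene [ 0.68840103 -0.10077689  0.44      ] [ 0.6822784  -0.10347312  0.44      ]
```

Run:
```python
from h import *
a=cv2.imread('pics/top0.png')[140:220,235:295]; a=cv2.convertScaleAbs(a,alpha=2.5,beta=0)
cv2.imwrite('pics/t0d.png',cv2.resize(a,None,fx=7,fy=7,interpolation=2))
a=cv2.imread('pics/scene0.png')[195:310,245:325]; a=cv2.convertScaleAbs(a,alpha=1.6,beta=0)
cv2.imwrite('pics/s0d.png',cv2.resize(a,None,fx=5,fy=5,interpolation=2))
```

```text
(no output)
```

View pics/t0d.png

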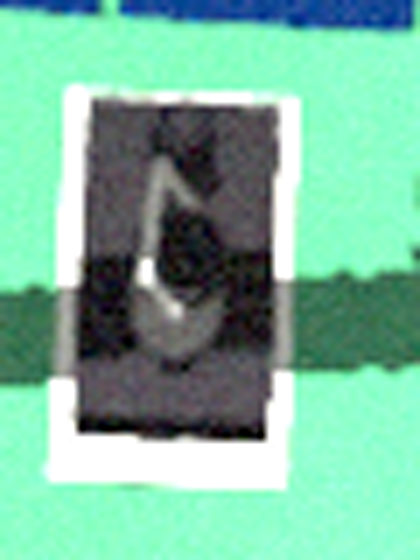

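View pics/s0d.png

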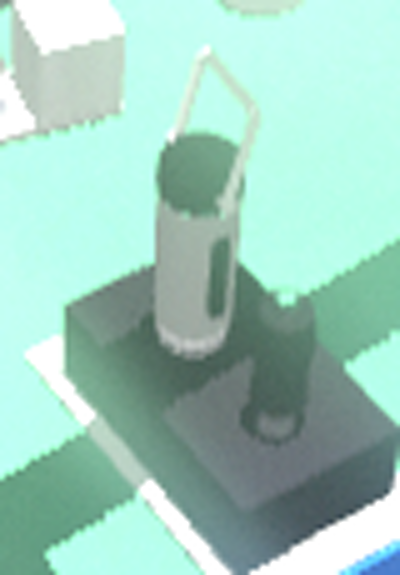

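Run:
```python
from h import *
S=lambda x,y:(245+x/5,195+y/5); T=lambda x,y:(235+x/7,140+y/7)
a=tri(S(207,50),T(147,272));b=tri(S(257,108),T(160,162)); print('bar',a,b); m=(a[0]+b[0])/2; print(m,np.linalg.norm(a[0]-b[0]))
# pivots (leg bottoms)
p=tri(S(174,137),T(180,312)); q=tri(S(222,206),T(200,205)); print('piv',p,q,(p[0]+q[0])/2)
c=tri(S(201,173),T(190,245)); print('cap',c)
print('cap bottom base in bore',onz('scene',S(192,345),.052))
c=[onz('top',T(*u),.052) for u in((92,98),(278,105),(266,437),(78,432))]
for i in c: print(i)
pl=[onz('top',T(*u),.002) for u in((68,85),(300,98),(287,488),(48,480))]
for i in pl: print(i)
print('block scene', onz('scene',S(66,305),.052),onz('scene',S(245,510),.052),onz('scene',S(397,430),.052))
```

```text
bar (array([0.6470506 , 0.04869844, 0.20218467]), np.float64(0.00562911574820393)) (array([0.69159635, 0.04551075, 0.20307423]), np.float64(0.004139472640656345))
[0.66932347 0.04710459 0.20262945] 0.04466851751711637
piv (array([0.64455004, 0.03457962, 0.15338433]), np.float64(0.005781455573870026)) (array([0.69144278, 0.0289331 , 0.15112974]), np.float64(0.006147754791342259)) [0.66799641 0.03175636 0.15225704]
cap (array([0.67241449, 0.03141485, 0.15491861]), np.float64(0.004334875801726904))
cap bottom base in bore [0.68273592 0.02745214 0.052     ]
[0.76853271 0.07696894 0.052     ]
[ 0.77032885 -0.0083887   0.052     ]
[ 0.61459379 -0.01020282  0.052     ]
[0.61185953 0.07344456 0.052     ]
[0.79199912 0.09047973 0.002     ]
[ 0.79218518 -0.02101866  0.002     ]
[ 0.60172226 -0.02338182  0.002     ]
[0.59887803 0.08731379 0.002     ]
block scene [ 0.62937346 -0.01029582  0.052     ] [ 0.77600349 -0.0075115   0.052     ] [0.77530555 0.07889287 0.052     ]
```

```bash
python3 -m inch '[[0,0,-0.87,0,0,-1,0],[0,0,-0.87,0,0,-1,0],[0,0,-0.87,0,0,-1,0],[0,0,0,0,0,-1,0],[0,0,0,0,0,0,0]]' 60
python3 - <<'E'
from h import *
print(onz('scene',(416,193),0.005))
s=env.get_state(); q=s['orientation']; from scipy.spatial.transform import Rotation as R
print(s['clock'],R.from_quat(q,scalar_first=True).as_matrix().round(3))
snap('top','top1')
E
```

```text
clock: 0.6
tcp_pos: [0.1478, 0.5573, 0.4395]
orientation: [-0.002, 0.669, 0.743, 0.006]
wrist_force: [-0.0, 0.1, -0.3]
finger_gap: 0.0851
[0.62247865 0.55254284 0.005     ]
0.6 [[-0.105  0.994  0.005]
 [ 0.994  0.105  0.013]
 [ 0.012  0.007 -1.   ]]
```

View pics/top1.png

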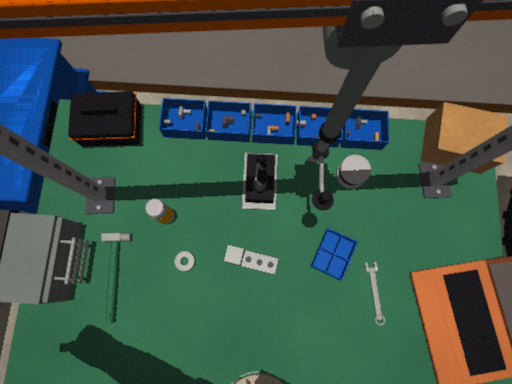

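```bash
python3 -m inch '[[0,0,0,-0.6,0.3,0,0],[0,0,0,-0.6,0.3,0,0],[0,0,0,-0.6,0.3,0,0],[0,0,0,-0.6,0.3,0,0],[0,0,0,-0.6,0.3,0,0],[0,0,0,-0.6,0.3,0,0],[0,0,0,-0.6,0.3,0,0],[0,0,0,-0.6,0.3,0,0],[0,0,0,-0.6,0.3,0,0],[0,0,0,-0.6,0.3,0,0],[0,0,0,-0.6,0.3,0,0],[0,0,0,-0.6,0.3,0,0]]'; python3 -m inch '[[0,0,0,-0.6,0.3,0,0],[0,0,0,-0.6,0.3,0,0],[0,0,0,-0.6,0.3,0,0],[0,0,0,-0.6,0.3,0,0],[0,0,0,-0.6,0.3,0,0],[0,0,0,-0.6,0.3,0,0],[0,0,0,-0.6,0.3,0,0],[0,0,0,-0.6,0.3,0,0],[0,0,0,-0.6,0.3,0,0],[0,0,0,-0.6,0.3,0,0],[0,0,0,-0.6,0.3,0,0],[0,0,0,0,0,0,0]]'
python3 - <<'E'
from h import *
from scipy.spatial.transform import Rotation as R
s=env.get_state();M=R.from_quat(s['orientation'],scalar_first=True).as_matrix();print(M.round(3),s['tcp_pos'])
d=np.array([.570,-.112,.40])-s['tcp_pos'];print('need',M.T@d/.05)
E
```

```text
clock: 1.85
tcp_pos: [0.364, 0.2154, 0.4295]
orientation: [-0.001, 0.669, 0.743, -0.001]
wrist_force: [1.0, 0.2, -0.9]
finger_gap: 0.0852
clock: 3.05
tcp_pos: [0.5644, -0.0972, 0.4269]
orientation: [-0.002, 0.67, 0.742, -0.002]
wrist_force: [-0.4, -0.4, 0.5]
finger_gap: 0.085
[[-0.102  0.995 -0.006]
 [ 0.995  0.102  0.001]
 [ 0.002 -0.006 -1.   ]] [ 0.56438238 -0.09723695  0.42691312]
need [-0.30604457  0.08476644  0.53728949]
```

```bash
python3 -m inch '[[0,0,0,-0.3,0.08,0.3,0],[0,0,0,0,0,0.2,0],[0,0,0,0,0,0,0]]'
python3 - <<'E'
from h import *
snap('top','t2',(270,110,370,220),5)
snap('scene','s2',(150,80,270,220),4)
print(proj('scene',env.get_state()['tcp_pos']),proj('top',env.get_state()['tcp_pos']))
E
```

```text
clock: 3.35
tcp_pos: [0.5675, -0.108, 0.4033]
orientation: [-0.003, 0.669, 0.743, -0.001]
wrist_force: [-0.7, 0.9, -0.2]
finger_gap: 0.0853
[[201.37747005 131.3791919 ]] [[326.96741977 192.5051324 ]]
```

View pics/t2.png

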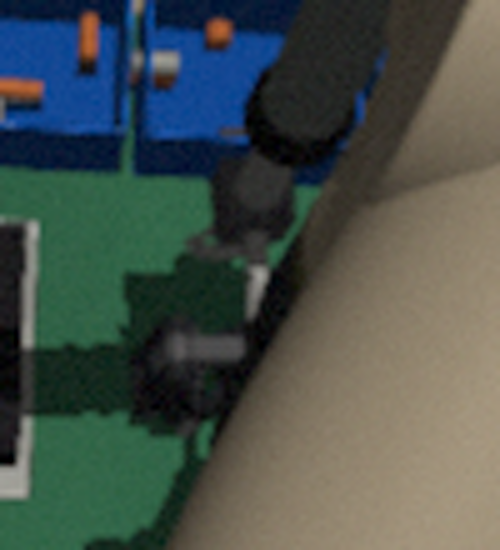

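View pics/s2.png

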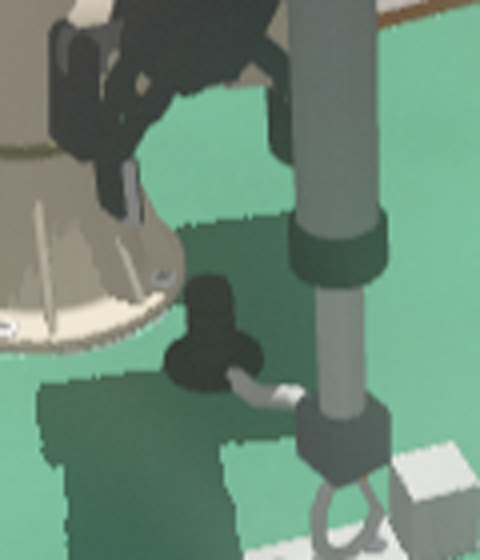

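```bash
python3 -m inch '[[0,0,0,-0.06,0.05,0.3,0],[0,0,0,0,0,0.3,0],[0,0,0,0,0,0.3,0],[0,0,0,0,0,0.3,0],[0,0,0,0,0,0.3,0],[0,0,0,0,0,0,0]]'; python3 -m inch '[[0,0,0,0,0,0,0.3],[0,0,0,0,0,0,0.5],[0,0,0,0,0,0,0.7],[0,0,0,0,0,0,1],[0,0,0,0,0,0,1]]' 60
python3 - <<'E'
from h import *
snap('scene','s3',(150,80,270,220),4)
E
```

```text
clock: 4.05
tcp_pos: [0.5704, -0.1102, 0.3299]
orientation: [-0.001, 0.669, 0.744, -0.0]
wrist_force: [-1.5, 0.5, 0.4]
finger_gap: 0.0853
clock: 4.55
tcp_pos: [0.5717, -0.1113, 0.3323]
orientation: [0.001, 0.669, 0.743, 0.0]
wrist_force: [0.2, -0.5, 4.2]
finger_gap: 0.0225
```

View pics/s3.png

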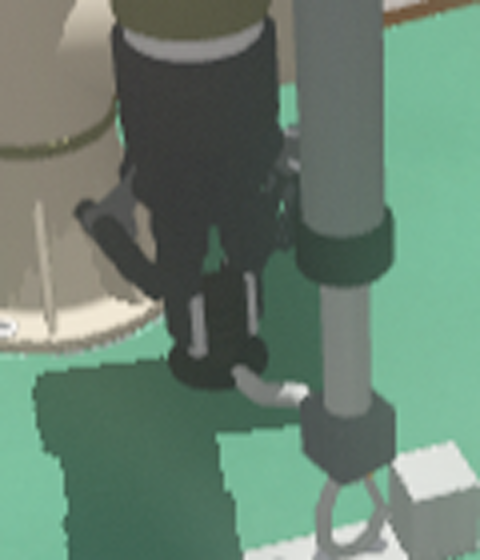

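```bash
python3 -m inch '[[0,0,0,0,0,0.05,1],[0,0,0,0,0,0.15,1],[0,0,0,0,0,0.2,1],[0,0,0,0,0,0.2,1],[0,0,0,0,0,0.2,1],[0,0,0,0,0,0.2,1],[0,0,0,0,0,0.2,1],[0,0,0,0,0,0.2,1],[0,0,0,0,0,0.2,1],[0,0,0,0,0,0.2,1],[0,0,0,0,0,0.1,1],[0,0,0,0,0,0,1]]'
python3 - <<'E'
from h import *
snap('scene','s4',(180,100,330,260),4)
snap('top','t4',(240,110,370,220),5)
print(env.get_state()['clock'])
E
```

```text
clock: 5.8
tcp_pos: [0.5718, -0.1113, 0.2382]
orientation: [0.001, 0.669, 0.743, 0.001]
wrist_force: [-3.5, -0.2, 13.9]
finger_gap: 0.0226
5.9
```

View pics/s4.png

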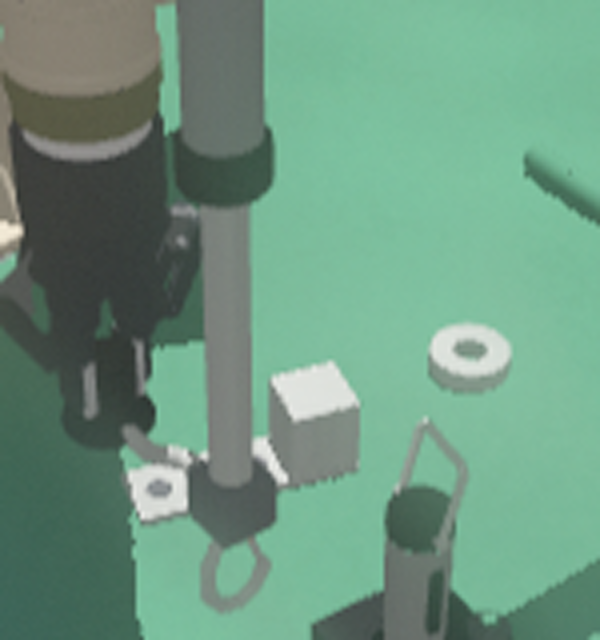

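View pics/t4.png

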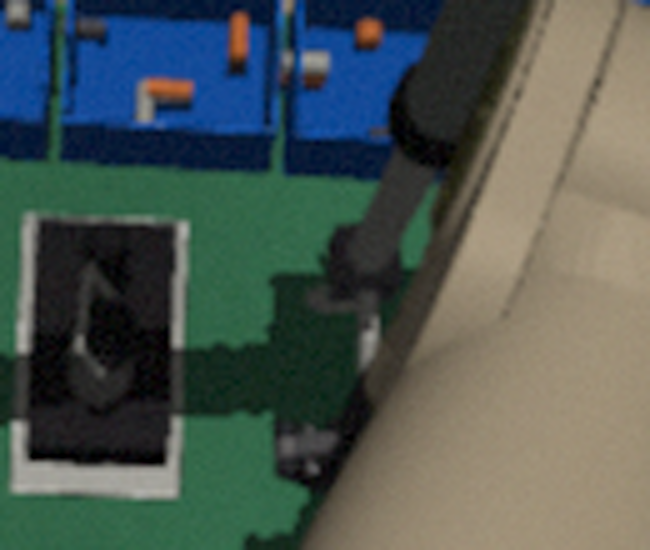

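Run:
```python
from h import *
s=env.get_state(); t=s['tcp_pos']; ey=np.array([-.106,.994,0]);ex=np.array([.994,.106,0])
g=t+[0,0,.0127]; o=g+.115*ex
print('hook origin',o,'bottom img', onz('scene',(180+222/4,100+610/4),.170),'foremost img at -46',onz('scene',(180+270/4,100+562/4),o[2]-.046), 'pred',o+.024*ey)
print(proj('scene',o+.003*ey-[0,0,.081]))
bar=np.array([.6693,.0471,.2035]); d=bar-o; print('bar rel',d@ex,d@ey,d[2])
# bar recheck from s4: corners
a=[(180+427/4,100+422/4),(180+465/4,100+470/4)]
for z in(.2,.204): print([onz('scene',u,z).round(4) for u in a])
```

```text
hook origin [ 0.68608414 -0.09915169  0.25149021] bottom img [ 0.68848578 -0.10498534  0.17      ] foremost img at -46 [ 0.70153241 -0.08313667  0.20549021] pred [ 0.68354014 -0.07529569  0.25149021]
[[238.46891435 249.9465928 ]]
bar rel -0.00118075699211886 0.14715329550321699 -0.04799021211623497
[array([0.6479, 0.0526, 0.2   ]), array([0.6919, 0.0476, 0.2   ])]
[array([0.6516, 0.0498, 0.204 ]), array([0.6953, 0.0449, 0.204 ])]
```

```bash
python3 -m inch '[[0,0,0,0.05,0,0.06,1],[0,0,0,0.15,0,0,1],[0,0,0,0.25,0,0,1],[0,0,0,0.25,0,0,1],[0,0,0,0.25,0,0,1],[0,0,0,0.25,0,0,1],[0,0,0,0.25,0,0,1],[0,0,0,0.25,0,0,1],[0,0,0,0.25,0,0,1],[0,0,0,0.15,0,0,1],[0,0,0,0.05,0,0,1],[0,0,0,0,0,0,1]]'
python3 - <<'E'
from h import *
snap('scene','s5',(210,140,330,270),4.6)
snap('top','t5',(230,110,330,220),5)
s=env.get_state(); print(s['tcp_pos'],s['wrist_force'],s['clock'])
E
```

```text
clock: 7.1
tcp_pos: [0.5602, -0.0038, 0.236]
orientation: [0.001, 0.669, 0.744, 0.001]
wrist_force: [-4.1, -0.3, 13.4]
finger_gap: 0.0225
[ 0.56016434 -0.00403207  0.2359636 ] [-4.45726166 -0.11863182 13.54058847] 7.2
```

View pics/s5.png

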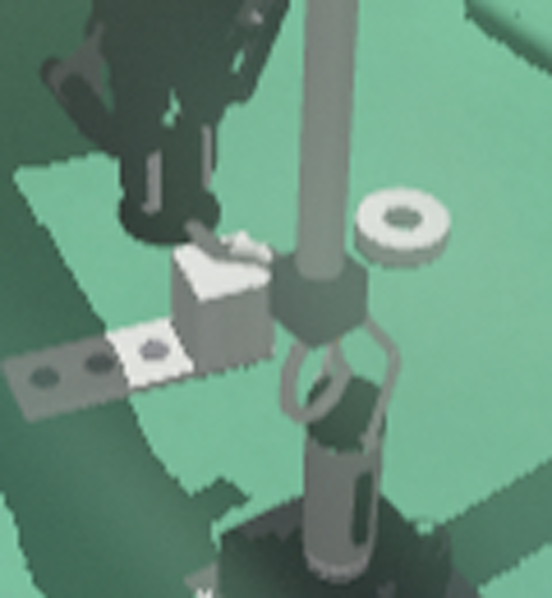

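View pics/t5.png

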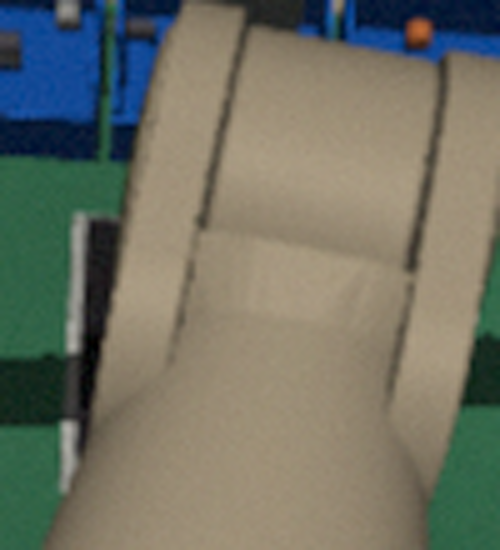

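Run:
```python
from h import *
s=env.get_state(); t=s['tcp_pos']; ey=np.array([-.106,.994,0]);ex=np.array([.994,.106,0])
o=t+[0,0,.0127]+.115*ex
def onpl(uv,off=0):
    c,d=ray('scene',uv); k=((o-c)@ex+off)/(d@ex); p=c+k*d-o; return p@ey,p[2]
f=lambda x,y:(210+x/4.6,140+y/4.6)
print('bottom',onpl(f(302,418)),'expect .003,-.081 (centre of tube edge)')
print('foremost',onpl(f(350,380)),'expect .024')
for off in(-.003,0,.003): print('bar mid',onpl((291.4,211.2),off))
print('bar corner',onpl(f(397,357),.022),onpl((286.4,205),-.022))
```

```text
bottom (np.float64(-0.002174355371086774), np.float64(-0.08269584412414957)) expect .003,-.081 (centre of tube edge)
foremost (np.float64(0.028003118874346724), np.float64(-0.07466289147066688)) expect .024
bar mid (np.float64(0.044838204924924845), np.float64(-0.05150541732935923))
bar mid (np.float64(0.04195490172934222), np.float64(-0.04781767065850964))
bar mid (np.float64(0.03907159853375967), np.float64(-0.044129923987660274))
bar corner (np.float64(0.03710298178558825), np.float64(-0.04845988626451639)) (np.float64(0.046086384723390036), np.float64(-0.04687453866678795))
```

```bash
python3 -m inch '[[0,0,0,0.1,0,0.04,1],[0,0,0,0.1,0,0,1],[0,0,0,0.1,0,0,1],[0,0,0,0,0,0,1]]'; for i in 1; do python3 -m inch '[[0,0,0,0.04,0,0,1],[0,0,0,0.04,0,0,1],[0,0,0,0,0,0,1]]'; done;  python3 -m inch '[[0,0,0,0.04,0,0,1],[0,0,0,0.04,0,0,1],[0,0,0,0,0,0,1]]'
python3 - <<'E'
from h import *
snap('scene','s6',(210,140,330,270),4.6)
E
```

```text
clock: 7.6
tcp_pos: [0.5585, 0.0111, 0.2338]
orientation: [0.001, 0.669, 0.744, 0.001]
wrist_force: [-3.9, -0.3, 12.8]
finger_gap: 0.023
clock: 7.9
tcp_pos: [0.5581, 0.0147, 0.2339]
orientation: [0.001, 0.669, 0.744, 0.001]
wrist_force: [-4.0, 0.4, 13.6]
finger_gap: 0.0229
clock: 8.2
tcp_pos: [0.5577, 0.0186, 0.2339]
orientation: [0.001, 0.669, 0.743, 0.001]
wrist_force: [-4.3, 0.8, 13.8]
finger_gap: 0.0227
```

View pics/s6.png

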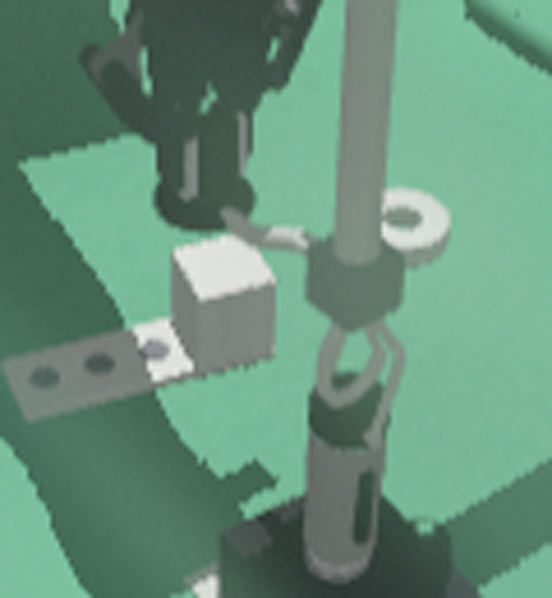

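```bash
python3 -m inch '[[0,0,0,0.04,0,0,1],[0,0,0,0.04,0,0,1],[0,0,0,0,0,0,1]]';python3 -m inch '[[0,0,0,0.04,0,0,1],[0,0,0,0.04,0,0,1],[0,0,0,0,0,0,1]]'
python3 - <<'E'
from h import *
s=env.get_state(); print(s['wrist_force'],s['ft_torque'])
snap('scene','s7',(210,140,330,270),4.6)
E
```

```text
clock: 8.55
tcp_pos: [0.5573, 0.0224, 0.2339]
orientation: [0.001, 0.669, 0.743, 0.001]
wrist_force: [-4.3, -1.5, 12.5]
finger_gap: 0.0226
clock: 8.85
tcp_pos: [0.5569, 0.0264, 0.2339]
orientation: [0.001, 0.669, 0.743, 0.001]
wrist_force: [-5.0, -0.4, 13.7]
finger_gap: 0.0222
[-4.98264495 -0.35745416 13.74680731] [-0.2468655   0.91682298 -0.02146126]
```

View pics/s7.png

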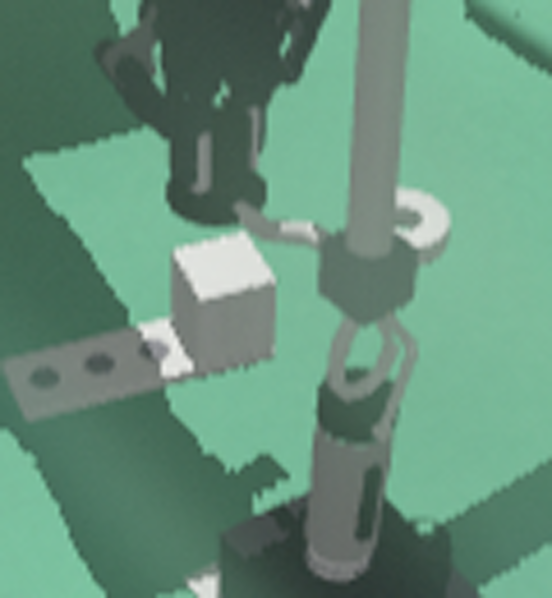

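```bash
python3 -m inch '[[0,0,0,0.04,0,0,1],[0,0,0,0.04,0,0,1],[0,0,0,0,0,0,1]]';python3 -m inch '[[0,0,0,0.04,0,0,1],[0,0,0,0.02,0,0,1],[0,0,0,0,0,0,1]]'
python3 - <<'E'
from h import *
s=env.get_state(); print(s['wrist_force'],s['ft_torque'])
snap('scene','s8',(210,140,330,270),4.6)
E
```

```text
clock: 9.2
tcp_pos: [0.5565, 0.0301, 0.2339]
orientation: [0.001, 0.669, 0.743, 0.0]
wrist_force: [-4.6, -1.0, 13.4]
finger_gap: 0.0227
clock: 9.5
tcp_pos: [0.5562, 0.0328, 0.234]
orientation: [0.002, 0.669, 0.743, 0.0]
wrist_force: [-4.2, -2.6, 13.6]
finger_gap: 0.0222
[-4.21836682 -2.57246426 13.64216677] [-0.45872114  0.97763013 -0.00809563]
```

View pics/s8.png

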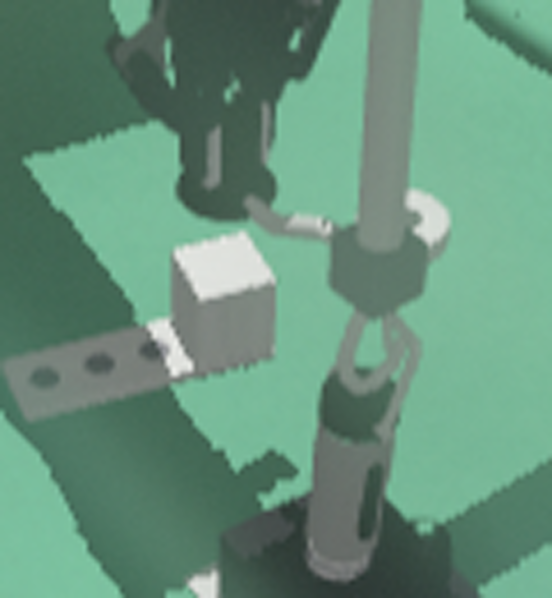

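```bash
cat >> h.py <<'E'
ey=np.array([-.106,.994,0]);ex=np.array([.994,.106,0])
def rel(uv,off=0):
    o=env.get_state()['tcp_pos']+[0,0,.0127]+.115*ex
    c,d=ray('scene',uv); k=((o-c)@ex+off)/(d@ex); p=c+k*d-o; return (1000*np.array([p@ey,p[2]])).round(1)
E
python3 - <<'E'
from h import *
f=lambda x,y:(210+x/4.6,140+y/4.6)
print(rel(f(416,347),.022),rel(f(362,388)),'bottom exp 3,-81')
E
```

```text
[ 12.3 -46.9] [ -0.6 -83. ] bottom exp 3,-81
```

```bash
python3 -m inch '[[0,0,0,0.04,0,0,1],[0,0,0,0.02,0,0,1],[0,0,0,0,0,0,1]]'
python3 - <<'E'
from h import *
s=env.get_state(); print(s['wrist_force'],s['ft_torque'])
E
```

```text
clock: 9.85
tcp_pos: [0.5559, 0.0357, 0.2341]
orientation: [0.002, 0.669, 0.743, 0.0]
wrist_force: [-4.3, -2.6, 13.9]
finger_gap: 0.0225
[-4.33090226 -2.62227251 13.90252861] [-0.56021268  1.01001227 -0.00674607]
```

```bash
python3 -m inch '[[0,0,0,0.04,0,0,1],[0,0,0,0.02,0,0,1],[0,0,0,0,0,0,1]]'; python3 -m inch '[[0,0,0,0.04,0,0,1],[0,0,0,0.02,0,0,1],[0,0,0,0,0,0,1]]'
python3 - <<'E'
from h import *
s=env.get_state(); print(s['wrist_force'],s['ft_torque'])
snap('scene','s9',(240,160,320,230),9)
E
```

```text
clock: 10.15
tcp_pos: [0.5556, 0.0386, 0.2341]
orientation: [0.002, 0.669, 0.743, 0.0]
wrist_force: [-4.6, -3.5, 15.3]
finger_gap: 0.0227
clock: 10.45
tcp_pos: [0.5553, 0.0413, 0.2339]
orientation: [0.002, 0.669, 0.743, 0.0]
wrist_force: [-4.5, -4.3, 13.8]
finger_gap: 0.0223
[-4.47662695 -4.29188683 13.8404245 ] [-0.66177395  0.88125722  0.03564029]
```

View pics/s9.png

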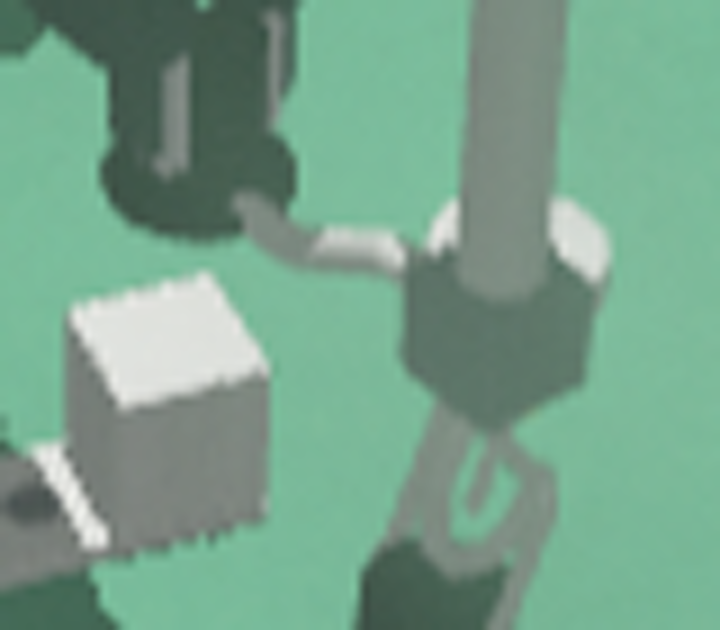

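```bash
python3 - <<'E'
from h import *
f=lambda x,y:(240+x/9,160+y/9)
print('corner',rel(f(548,468),.022),'bottom',rel(f(457,578)),'nose',rel(f(512,500)),'gate tip',rel(f(478,515)))
E
python3 -m inch '[[0,0,0,0.04,0,0,1],[0,0,0,0,0,0,1]]'; python3 -m inch '[[0,0,0,0.04,0,0,1],[0,0,0,0,0,0,1]]'
python3 - <<'E'
from h import *
s=env.get_state(); print(s['wrist_force'],s['ft_torque'])
snap('scene','s10',(240,160,320,230),9)
E
```

```text
corner [  4.2 -36.9] bottom [ -2.6 -86.2] nose [ 14.6 -69. ] gate tip [  3.1 -67.8]
clock: 10.7
tcp_pos: [0.555, 0.0433, 0.2339]
orientation: [0.002, 0.669, 0.743, -0.0]
wrist_force: [-4.7, -4.6, 12.9]
finger_gap: 0.022
clock: 10.9
tcp_pos: [0.5548, 0.0452, 0.234]
orientation: [0.002, 0.669, 0.743, -0.0]
wrist_force: [-4.5, -4.9, 14.6]
finger_gap: 0.0227
[-4.45012272 -4.88859326 14.56905298] [-0.81812525  0.98078875  0.0791712 ]
```

View pics/s10.png

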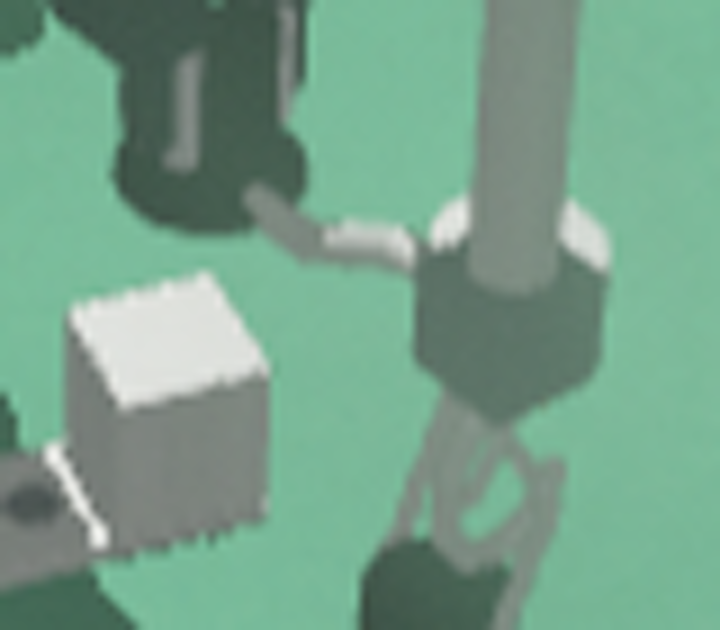

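```bash
python3 -m inch '[[0,0,0,0.04,0,0,1],[0,0,0,0,0,0,1]]'
python3 - <<'E'
from h import *
f=lambda x,y:(240+x/9,160+y/9)
s=env.get_state(); print(s['wrist_force'],s['ft_torque'])
snap('scene','s11',(240,160,320,230),9)
E
```

```text
clock: 11.15
tcp_pos: [0.5547, 0.0467, 0.234]
orientation: [0.002, 0.669, 0.743, -0.0]
wrist_force: [-4.8, -6.7, 13.4]
finger_gap: 0.0227
[-4.77444598 -6.67913962 13.42854508] [-1.11588015  0.94760635  0.02858618]
```

View pics/s11.png

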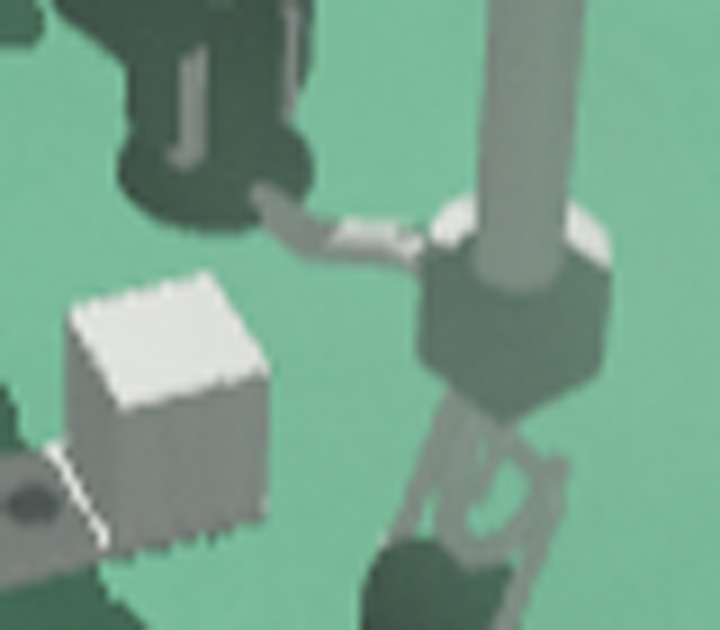

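```bash
python3 -m inch '[[0,0,0,-0.03,0,0,1],[0,0,0,0,0,-0.04,1],[0,0,0,0,0,-0.06,1],[0,0,0,0,0,-0.06,1],[0,0,0,0,0,-0.06,1],[0,0,0,0,0,0,1]]'; python3 -m inch '[[0,0,0,0,0,-0.06,1],[0,0,0,0,0,-0.06,1],[0,0,0,0,0,0,1]]';  python3 - <<'E'
from h import *
s=env.get_state(); print(s['wrist_force'],s['ft_torque'])
snap('scene','s12',(230,140,330,230),7)
E
```

```text
clock: 11.8
tcp_pos: [0.5548, 0.046, 0.2453]
orientation: [0.002, 0.669, 0.743, 0.0]
wrist_force: [-5.7, -2.6, 15.2]
finger_gap: 0.0225
clock: 12.1
tcp_pos: [0.5547, 0.0462, 0.2513]
orientation: [0.002, 0.669, 0.743, 0.0]
wrist_force: [-4.4, -2.8, 14.7]
finger_gap: 0.0231
[-4.3864717  -2.76907755 14.68025129] [-0.44929363  1.06899741  0.00577078]
```

View pics/s12.png

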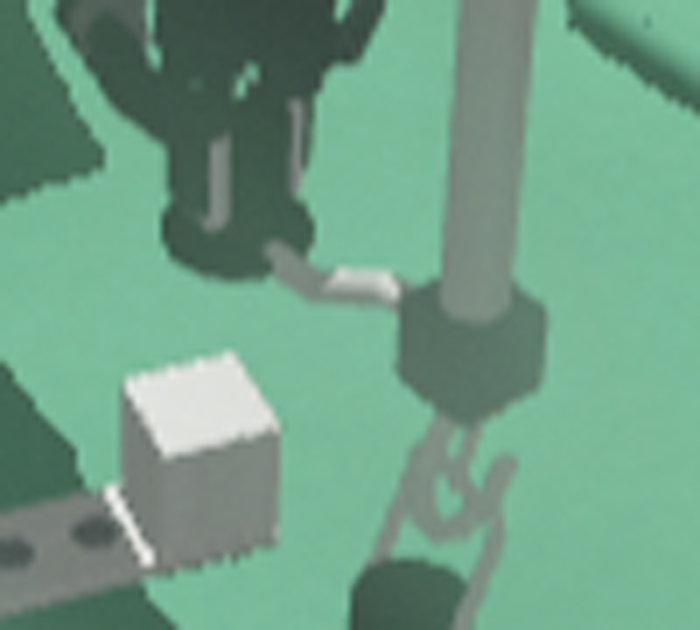

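```bash
python3 -m inch '[[0,0,0,0,0,-0.05,1],[0,0,0,0,0,0,1]]';python3 -m inch '[[0,0,0,0,0,-0.05,1],[0,0,0,0,0,0,1]]';python3 -m inch '[[0,0,0,0,0,-0.05,1],[0,0,0,0,0,0,1]]';  python3 - <<'E'
from h import *
s=env.get_state(); print(s['wrist_force'],s['ft_torque'])
snap('scene','s13',(255,155,315,215),10)
E
```

```text
clock: 12.35
tcp_pos: [0.5547, 0.0463, 0.2539]
orientation: [0.002, 0.669, 0.743, 0.001]
wrist_force: [-4.8, -1.8, 14.8]
finger_gap: 0.0227
clock: 12.55
tcp_pos: [0.5547, 0.0466, 0.2561]
orientation: [0.001, 0.669, 0.743, 0.001]
wrist_force: [-3.9, -0.7, 12.3]
finger_gap: 0.0224
clock: 12.75
tcp_pos: [0.5547, 0.0466, 0.2584]
orientation: [0.001, 0.669, 0.743, 0.001]
wrist_force: [-4.9, -2.6, 12.8]
finger_gap: 0.0225
[-4.91178875 -2.57082532 12.78278423] [-0.28637351  0.82471953 -0.01522513]
```

View pics/s13.png

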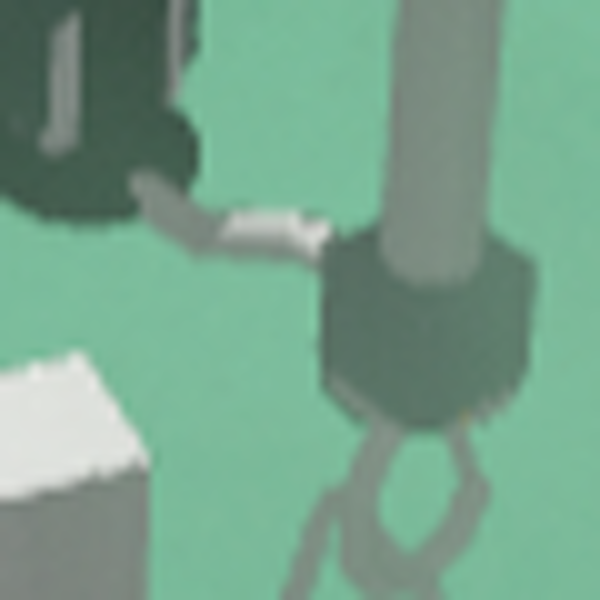

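```bash
python3 -m inch '[[0,0,0,0,0,-0.06,1],[0,0,0,0,0,-0.06,1],[0,0,0,0,0,0,1]]';python3 -m inch '[[0,0,0,0,0,-0.06,1],[0,0,0,0,0,-0.06,1],[0,0,0,0,0,0,1],[0,0,0,0,0,0,1]]';  python3 - <<'E'
from h import *
s=env.get_state(); print(s['wrist_force'],s['ft_torque'])
snap('scene','s14',(230,130,330,230),6)
E
```

```text
clock: 13.1
tcp_pos: [0.5546, 0.0466, 0.2634]
orientation: [0.001, 0.669, 0.743, 0.0]
wrist_force: [-2.5, -1.8, 7.5]
finger_gap: 0.0228
clock: 13.5
tcp_pos: [0.5546, 0.0466, 0.2689]
orientation: [0.001, 0.669, 0.743, 0.0]
wrist_force: [-1.9, -1.6, 6.7]
finger_gap: 0.0222
[-1.8502234  -1.56202631  6.72349654] [-0.32017502  0.3730477   0.02167741]
```

View pics/s14.png

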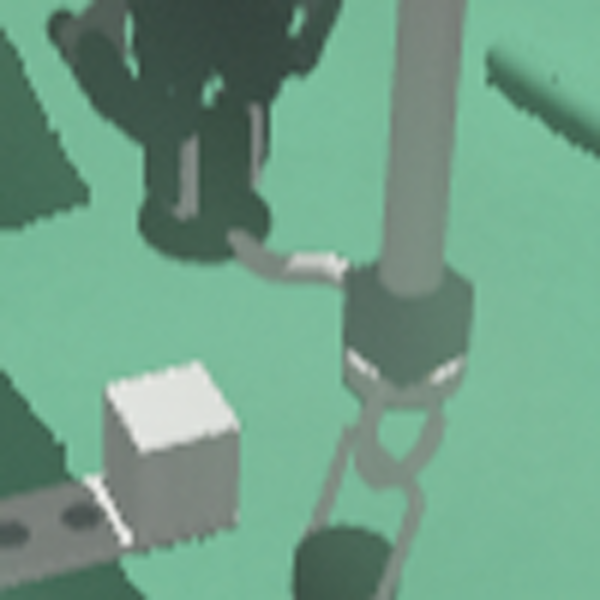

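```bash
python3 -m inch '[[0,0,0,-0.06,0,0,1],[0,0,0,-0.06,0,0,1],[0,0,0,-0.06,0,0,1],[0,0,0,-0.06,0,0,1],[0,0,0,0,0,0,1]]';python3 -m inch '[[0,0,0,-0.06,0,0,1],[0,0,0,-0.06,0,0,1],[0,0,0,-0.06,0,0,1],[0,0,0,0,0,0,1]]';  python3 - <<'E'
from h import *
s=env.get_state(); print(s['wrist_force'],s['ft_torque'])
snap('scene','s15',(220,130,330,270),4.2)
E
```

```text
clock: 14.05
tcp_pos: [0.5559, 0.0347, 0.2688]
orientation: [0.001, 0.669, 0.743, 0.0]
wrist_force: [-2.0, 0.0, 6.6]
finger_gap: 0.0225
clock: 14.45
tcp_pos: [0.5569, 0.0258, 0.2688]
orientation: [0.0, 0.669, 0.743, 0.0]
wrist_force: [-1.9, -0.7, 6.7]
finger_gap: 0.0231
[-1.87960603 -0.65972864  6.73868453] [-0.13499853  0.3509334   0.027876  ]
```

View pics/s15.png

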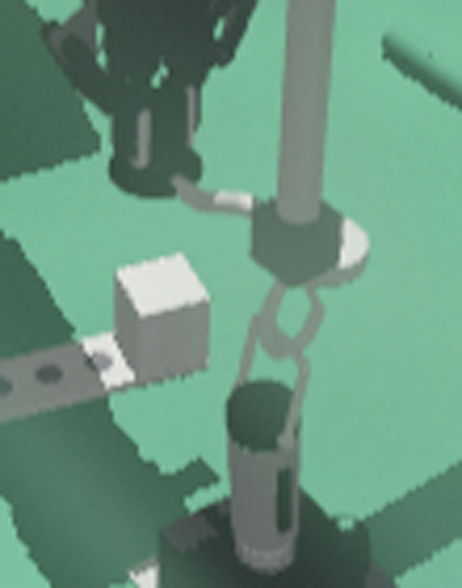

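```bash
python3 -m inch '[[0,0,0,-0.06,0,0,1],[0,0,0,-0.06,0,0,1],[0,0,0,-0.06,0,0,1],[0,0,0,0,0,0,1]]'; python3 -m inch '[[0,0,0,-0.05,0,0,1],[0,0,0,0,0,0,1]]';  python3 - <<'E'
from h import *
s=env.get_state(); print(s['wrist_force'],s['ft_torque'])
snap('scene','s16',(220,130,330,270),4.2)
E
```

```text
clock: 14.9
tcp_pos: [0.5579, 0.017, 0.2694]
orientation: [0.001, 0.669, 0.743, 0.001]
wrist_force: [-2.3, -0.2, 9.7]
finger_gap: 0.0224
clock: 15.1
tcp_pos: [0.5581, 0.0147, 0.2695]
orientation: [0.001, 0.669, 0.743, 0.001]
wrist_force: [-3.6, -0.0, 10.4]
finger_gap: 0.0221
[-3.63823106e+00 -8.96683628e-03  1.03670511e+01] [ 0.0284969   0.56545517 -0.00596869]
```

View pics/s16.png

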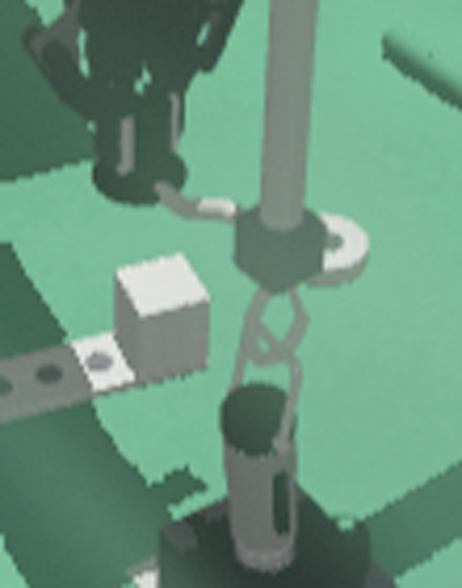

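```bash
python3 -m inch '[[0,0,0,0.06,0,0,1],[0,0,0,0.06,0,-0.04,1],[0,0,0,0,0,-0.06,1],[0,0,0,0,0,0,1]]'; python3 -m inch '[[0,0,0,0,0,-0.06,1],[0,0,0,0,0,0,1]]';  python3 - <<'E'
from h import *
s=env.get_state(); print(s['wrist_force'],s['ft_torque'])
snap('scene','s17',(220,130,330,270),4.2)
E
```

```text
clock: 15.55
tcp_pos: [0.5574, 0.0208, 0.274]
orientation: [0.0, 0.669, 0.744, 0.0]
wrist_force: [-1.9, 0.2, 6.1]
finger_gap: 0.0229
clock: 15.75
tcp_pos: [0.5574, 0.0207, 0.2768]
orientation: [0.0, 0.669, 0.743, 0.0]
wrist_force: [-2.7, 1.0, 7.1]
finger_gap: 0.0229
[-2.68036723  0.98146226  7.14255992] [0.01574818 0.38108331 0.02462541]
```

View pics/s17.png

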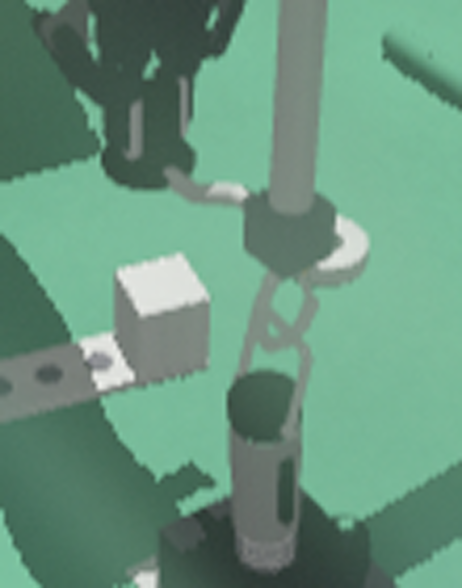

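```bash
python3 -m inch '[[0,0,0,0,0,-0.06,1],[0,0,0,0,0,-0.08,1],[0,0,0,0,0,-0.08,1],[0,0,0,0,0,-0.08,1],[0,0,0,0,0,-0.08,1],[0,0,0,0,0,0,1]]'
python3 - <<'E'
from h import *
s=env.get_state(); print(s['wrist_force'],s['ft_torque'])
snap('scene','s18',(220,130,330,270),4.2)
E
```

```text
clock: 16.4
tcp_pos: [0.5575, 0.0207, 0.2957]
orientation: [0.0, 0.669, 0.743, 0.0]
wrist_force: [0.2, 0.4, 5.5]
finger_gap: 0.0227
[0.16833267 0.35510247 5.54537453] [0.01280927 0.2883123  0.02398746]
```

View pics/s18.png

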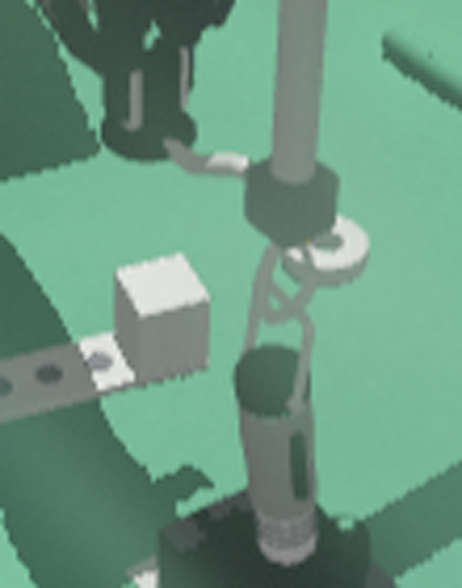

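```bash
python3 -m inch '[[0,0,0,0,0,-0.04,1],[0,0,0,0,0,-0.06,1],[0,0,0,0,0,-0.06,1],[0,0,0,0,0,-0.06,1],[0,0,0,0,0,-0.06,1],[0,0,0,0,0,-0.06,1],[0,0,0,0,0,0,1]]'; python3 -m inch '[[0,0,0,0,0,-0.06,1],[0,0,0,0,0,-0.06,1],[0,0,0,0,0,-0.06,1],[0,0,0,0,0,-0.06,1],[0,0,0,0,0,-0.06,1],[0,0,0,0,0,0,1]]'
python3 - <<'E'
from h import *
s=env.get_state(); print(s['wrist_force'],s['ft_torque'])
snap('scene','s19',(200,90,330,270),3.3)
E
```

```text
clock: 17.15
tcp_pos: [0.5574, 0.0206, 0.3124]
orientation: [0.0, 0.669, 0.743, 0.0]
wrist_force: [-1.4, 1.4, 4.1]
finger_gap: 0.0227
clock: 17.75
tcp_pos: [0.5574, 0.0206, 0.3273]
orientation: [0.0, 0.669, 0.743, 0.0]
wrist_force: [-1.7, 0.2, 4.3]
finger_gap: 0.0227
[-1.73487966  0.1525802   4.30430538] [-0.03209285  0.12996772 -0.01151454]
```

View pics/s19.png

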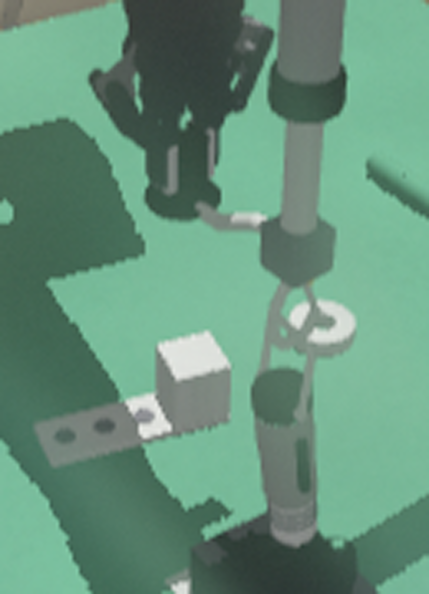

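```bash
python3 -m inch '[[0,0,0,0,0,-0.03,1],[0,0,0,0,0,-0.03,1],[0,0,0,0,0,-0.02,1],[0,0,0,0,0,0,1]]'; python3 -m inch '[[0,0,0,0,0,-0.02,1],[0,0,0,0,0,0,1]]'; python3 -m inch '[[0,0,0,0,0,-0.02,1],[0,0,0,0,0,0,1]]'
```

```text
clock: 18.2
tcp_pos: [0.5574, 0.0206, 0.331]
orientation: [0.0, 0.669, 0.743, 0.0]
wrist_force: [-0.6, 1.1, 3.4]
finger_gap: 0.0229
clock: 18.4
tcp_pos: [0.5574, 0.0206, 0.3319]
orientation: [0.0, 0.669, 0.743, 0.0]
wrist_force: [-0.2, -0.1, 3.9]
finger_gap: 0.0229
clock: 18.6
tcp_pos: [0.5574, 0.0206, 0.3323]
orientation: [-0.0, 0.669, 0.743, -0.0]
wrist_force: [1.8, 1.1, 0.7]
finger_gap: 0.0225
```

```bash
python3 -m inch '[[0,0,0,0,0,0,0.9],[0,0,0,0,0,0,0.8],[0,0,0,0,0,0,0.6],[0,0,0,0,0,0,0.3],[0,0,0,0,0,0,0],[0,0,0,0,0,0,0],[0,0,0,0,0,0,0],[0,0,0,0,0,0,0]]' 20
python3 - <<'E'
from h import *
snap('scene','s20',(180,70,330,270),2.9)
s=env.get_state(); print(s['finger_gap'])
E
```

```text
clock: 19.4
tcp_pos: [0.5574, 0.0206, 0.3329]
orientation: [0.0, 0.669, 0.743, 0.0]
wrist_force: [-0.2, -0.2, 0.3]
finger_gap: 0.0854
0.08507425703173112
```

View pics/s20.png

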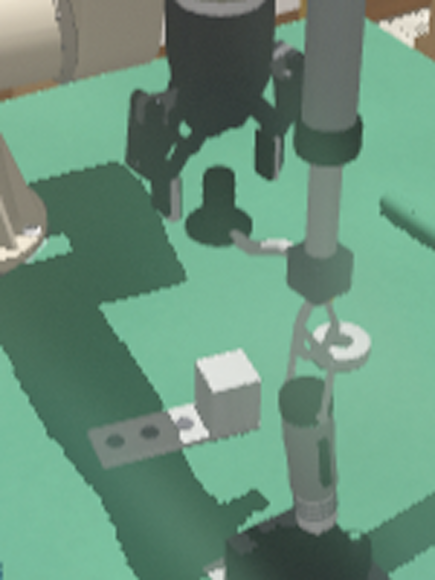

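```bash
python3 -m inch '[[0,0,0,0,0,-0.3,0],[0,0,0,0,0,-0.4,0],[0,0,0,0,0,-0.4,0],[0,0,0,0,0,-0.4,0],[0,0,0,0,-0.4,-0.2,0],[0,0,0,0,-0.6,0,0],[0,0,0,0,-0.6,0,0],[0,0,0,0,-0.6,0,0],[0,0,0,0,0,0,0],[0,0,0,0,0,0,0],[0,0,0,0,0,0,0],[0,0,0,0,0,0,0]]';  python3 -m inch '[[0,0,0,0,0,0,0],[0,0,0,0,0,0,0],[0,0,0,0,0,0,0],[0,0,0,0,0,0,0],[0,0,0,0,0,0,0],[0,0,0,0,0,0,0],[0,0,0,0,0,0,0],[0,0,0,0,0,0,0],[0,0,0,0,0,0,0],[0,0,0,0,0,0,0]]'
python3 - <<'E'
from h import *
snap('scene','s21',(180,130,330,290),3.7)
snap('top','t21')
snap('scene','s22',(180,130,330,290),3.7)
a,b=[cv2.imread(f'pics/{n}.png').astype(int) for n in('s21','s22')]; print(abs(a-b).mean())
f=lambda x,y:(180+x/2.9,70+y/2.9)
print(env.get_state()['tcp_pos'],env.get_state()['clock'])
E
```

```text
clock: 20.65
tcp_pos: [0.4489, 0.009, 0.4174]
orientation: [-0.0, 0.669, 0.743, -0.0]
wrist_force: [-0.4, -0.1, 0.6]
finger_gap: 0.0854
clock: 21.65
tcp_pos: [0.448, 0.009, 0.4178]
orientation: [0.0, 0.669, 0.743, 0.0]
wrist_force: [0.7, 0.1, -0.1]
finger_gap: 0.0852
0.6759353948543138
[0.44800626 0.00903305 0.41780291] 21.8
```

View pics/s22.png

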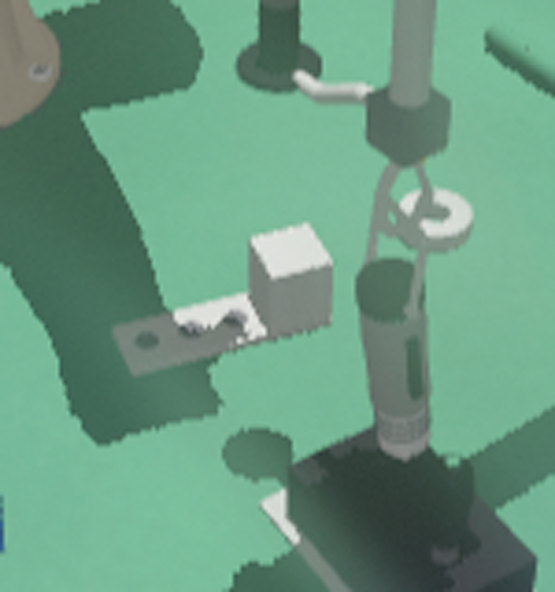

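View pics/t21.png

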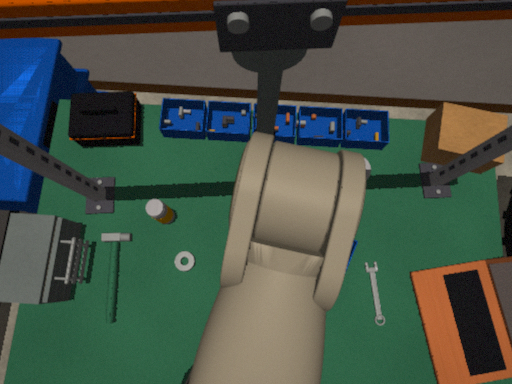

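Run:
```python
from h import *
o=np.array([.5574,.0206,.345])+.115*ex
def r(uv,off=0):
    c,d=ray('scene',uv); k=((o-c)@ex+off)/(d@ex); p=c+k*d; return ((p-o)@ey).round(4),p[2].round(4)
f=lambda x,y:(180+x/3.7,130+y/3.7)
print('driver bottom',r(f(402,452)),'cap',r(f(390,285)),'hook bottom',r(f(402,247)))
print('disc centre',r(f(279,67),-.115))
snap('scene','s23',(180,130,330,290),3.7)
a,b=[cv2.imread(f'pics/{n}.png').astype(int) for n in('s21','s23')]; print(abs(a-b).mean(), env.get_state()['wrist_force'])
```

```text
driver bottom (np.float64(0.018), np.float64(0.0683)) cap (np.float64(-0.0017), np.float64(0.2231)) hook bottom (np.float64(0.006), np.float64(0.2485))
disc centre (np.float64(0.0038), np.float64(0.3136))
0.6748356464572681 [-0.41585818  1.01008738 -0.45358843]
```

Run:
```python
from h import *
a=cv2.imread('pics/s23_full.png')[155:225,265:315]; a=cv2.convertScaleAbs(a,alpha=1.5)
cv2.imwrite('pics/s23z.png',cv2.resize(a,None,fx=8,fy=8,interpolation=2))
```

```text
(no output)
```

View pics/s23z.png

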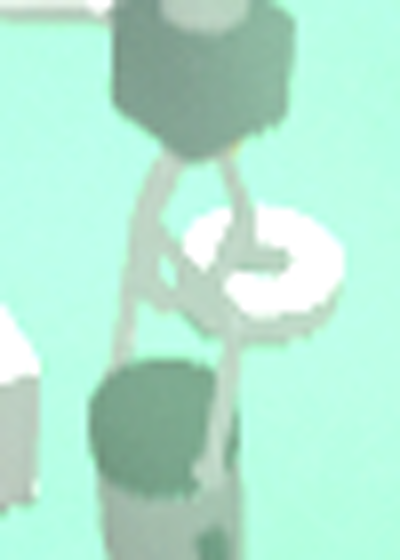

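Run:
```python
from h import *
o=np.array([.5574,.0206,.345])+.115*ex
for y,z in((3,-81),(3,-73),(3,-70),(15,-56),(24,-60),(-12,-50)):
    p=proj('scene',o+ey*y/1e3+[0,0,z/1e3])[0]; print(y,z,((p-[265,155])*8).round())
```

```text
3 -81 [184. 294.]
3 -73 [185. 271.]
3 -70 [186. 262.]
15 -56 [223. 203.]
24 -60 [247. 203.]
-12 -50 [146. 224.]
```

Run:
```python
from workcell import env
print(env.hand_in())
```

```text
the job is handed in; nothing more can be done
None
```

I handed the job in at about 22 s of the 64 s allowed. The screwdriver hangs by its bail from the hook, which is fully up, and the gripper is open and well clear. No verdict was reported.

**What I did**
- I gripped the handle, pulled the hook down about 97 mm and slid it on in small steps. The gate lay on the hook's back at a wrist reading of about 6.7 N, which includes about 1 N of trolley friction.
- I raised the hook slowly until the bar lay in the bowl and took the weight. The pull on the wrist dropped by about 6 to 7 N.
- While the screwdriver was still in its bore I moved the hook back about 26 mm so it would come out straight. I went slightly too far and the weight came off the hook for a moment, with about 10 N on the wrist. I moved forward 6 mm, the load returned, and I raised it to the stop. Then I let go and backed away.

**Last checks**
- **Hook height:** the tool returned to its starting grasp height of 0.332 m, and the spring pull fell to almost nothing there.
- **Bar in the bowl:** the bar's middle appeared within about 1 pixel of where it should be in the bowl.
- **Bit clearance:** the bit is about 68 mm over the bench by the scene camera and about 75 mm by the geometry; the limit is 62 mm.
- **Sway:** successive pictures showed none.
- **Other things on the bench:** nothing else was seen to move, but the arm hid part of the bench in the last top view.

**Disagreements:** the scene camera read several millimetres low, and my reading of the hook's lowest point was 15 mm low. I put that one down to a misread pixel, because the bar's projected position agreed.

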